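# Slide the phone battery through the lifter gate to the tester

### The job

Push the small black phone battery, flat on the aluminium sheet and brass contacts first, through the narrow gap between the two stuck-down suction lifters until its contact end is up against the brass-padded face of the grey tester and square to it. Use only the fingertips or outside of the fingers: never pick the battery up or tip it. Leave the other things lying about where they are, and finish with the hand clear.

Things in the scene. Friction and masses are not known exactly. Their poses are not given: they have to be found in the camera images.
- battery_mid (a point): Centre (half-way up) of the small black phone battery: a loose rigid flat block, 76 mm long (its x) by 60 mm wide (its y) by 7 mm thick (its z up), about 70 g, lying flat on the sheet. Its +x points to the end that carries three small brass contacts; +x starts within 35 degrees of the tester's +x.
- battery_front (a point): Middle of the battery's contact end: the 60 mm wide, 7 mm high end face with the brass contacts, 38 mm along battery +x from battery_mid. Axes as battery_mid.
- tester: Fixed grey battery tester, a low block 120 mm wide (its y), 70 mm deep (its x), 34 mm high with a small 8 mm knob on top. Origin: foot of its contact face, in the middle; the flat upright contact face (three brass pads) is the plane x = 0 of this frame and the block lies from x = 0 to +70 mm. +x points into the tester, so the battery approaches along +x; z up. The gate of two lifters stands 105 mm in front of the face (x = -105 mm), centred on y = 0.
- lifter_a: Grey hard silicone suction lifter stuck fast to the sheet (does not move): round cup 50 mm across and 11 mm high, slim neck, 30 mm knob on top, 41 mm high in all. Origin: centre of its underside. It stands at x = -105 mm, y = +58 mm of the tester's frame, so the free gap between the two cups is 66 mm.
- lifter_b: The other, identical stuck-down suction lifter, at x = -105 mm, y = -58 mm of the tester's frame. Origin: centre of its underside.
- spudger: orange flat pry stick, 130 x 14 x 5 mm, lying flat; bystander. Origin: centre of its underside; loose.
- bowl: stainless steel bowl, 110 mm across, 45 mm high, standing beside the tester and gate; bystander. Origin: centre of its underside; loose.
- screw_jar: small clear jar with white cap, 40 mm across, 45 mm high, standing upright by the gate; bystander. Origin: centre of its underside; loose.
- phone: black phone, 150 x 72 x 8 mm, lying flat, larger than the battery; bystander. Origin: centre of its underside; loose.
- screwdriver: screwdriver 150 mm long, lying flat; bystander. Origin: near its middle, on the sheet; loose.
- tape_roll: roll of paper tape, 70 mm across, 20 mm high, lying flat; bystander. Origin: centre of its underside; loose.
Mind the look-alikes: they are no part of the job. Leave any green or orange look-alike of the part that bears battery_mid alone.

How it is judged:
On the way:
1. the battery passes between the two lifters, lying flat: its centre within 20 mm of the line joining them and within 12 mm of the middle of the gap (x of battery_mid in the frame of tester between -0.125 and -0.085 m and y of battery_mid in the frame of tester between -0.012 and 0.012 m), for 0.05 s.
At the end, for the whole second after the job is handed in: The battery lies flat and at rest beyond the gap, the middle of its contact end within 6 mm of the tester's face and within 18 mm of the face's middle, square to it within 0.12 rad (7 degrees) (x of battery_front in the frame of tester between -0.006 and 0.004 m and y of battery_front in the frame of tester between -0.018 and 0.018 m and angle between the x axis of battery_mid and the x axis of tester, either way round below 0.12 rad and height (world z) of battery_mid below 0.006 m and angle between battery_mid's own z axis and vertical below 0.08 rad and linear speed of battery below 0.01 m/s); the robot touches nothing.
It fails at once if the battery is lifted (its centre more than 12 mm above where it lies) or tipped by more than 0.3 rad (height (world z) of battery_mid above 0.0155 m or angle between battery_mid's own z axis and vertical above 0.3 rad).
It fails at once if one of the other loose things is moved more than 15 mm (distance of any of spudger, bowl, screw_jar, phone, screwdriver, tape_roll from where it was at the start of the episode above 0.015 m).
It also fails if it takes over 72 s, if anything falls off the work surface, if the arm or the gripper's body presses on something with over 40 N, if the wrist force passes 120 N, or if a joint passes its speed limit or range.

### The arm

A 6-joint arm with a two-finger parallel gripper is mounted at the origin on the work surface. World frame = base frame: x ahead of the robot, y to its left, z up, the work surface at z = 0. Lengths are in m, angles in rad, forces in N, time in s.
With the tool pointing down it reaches from about 0.4 to 0.825 m from the base axis. Payload 7 kg.
Tool frame: the origin (TCP) lies between the finger pads; the fingertips stand 11 mm ahead of it and the grasp point (between the pads) lies 8 mm behind it (arm.tips_ahead is the distance from the TCP to the fingertips, in m); z points along the fingers, x is the direction in which the jaws open and shut, and the axes are right-handed (so a half turn about z gives the same grasp; the last joint's range is limited). The gripper opens to 88 mm and grips with 3 to 60 N. Pads are 19 mm wide; open, the fingers measure 130 mm over their backs; the gripper's body (78 mm by 193 mm) begins 47 mm behind the grasp point.
Start: joints at [1.4, 0.359, 0.012, 0, -1.224, -0.288], TCP at [0.299, 0.605, 0.238] pointing down, gripper open.
Joint ranges: [-3.07, 3.07], [-1.43, 2.12], [-1.02, 1.25], [-3.03, 1.67], [-3.05, -0], [-3.03, 3.03]. Speed limits (rad/s): [2.39, 2.39, 3.01, 3.14, 3.14, 3.14].

### API

Orientations are given as [roll, pitch, yaw] about the fixed x, y, z axes, in that order (R = Rz(yaw) Ry(pitch) Rx(roll)).
In Python, from station import arm, optics, finder gives the robot as it stands. The module is installed in compiled form; this text tells all that it offers.
- The arm moves only by the tool apply_moves, never from a script. Its argument "increments" is one flat list of numbers, 6 for each row, row after row: the shift along the world's x, y, z in m, then the turn, a rotation vector about the world's x, y, z in rad. In form: [tx, ty, tz, rx, ry, rz, tx, ty, tz, rx, ry, rz, ...]. A call has 1 to 20 rows; each row shifts and turns the pose as measured when the row begins; what a row does not reach is not made up. A row lasts 1/12 s, in which the tool goes at most 41.7 mm and 7.16 degrees, less where a joint would pass 70% of its speed; a pose out of reach is approached as far as the arm can. A call with a gripper value outside its range is refused whole. "hand" is the closure, from 0 (fully open) to 1 (shut), set as the call begins (left out, the last holds). The fingers move at their own pace and stop on an object; "force" is the grip in N (left out, the last holds). Time passes only in rows, so rows that do not move let the fingers close. It gives the time, the measured TCP pose, the force and the opening at its end, in the units of the state.
- arm.get_state(): the state, without advancing time (a new reading comes with each control period).
- optics.grab_frame(name): name is "scene" or "top" or "wrist"; returns the picture (480x640x3 uint8, red, green, blue); there is no depth.
- optics.camera_model(name): a dict with "fx", "fy", "cx", "cy" (pixels), "world_to_cam" (4x4, takes a point from world to camera coordinates); the wrist camera has in their place "T_tool_cam" (4x4, takes a point from camera to tool coordinates, whose origin is the TCP and whose axes are the tool frame's). Camera axes: x right, y up, looking along -z (the intrinsics and any distortion apply to the point x, -y, -z); pixel columns grow to the right and rows downward; lengths in m; the calibration is good to about 2 mm. The wrist camera is an equidistant fisheye: a pixel r from the principal point sees the ray r / f radians off the axis. A picture is of the moment at which its call begins: read the wrist's pose just before it. camera_model takes no time and is no camera call.
- arm.job_done(): hands the job in, once; it reports no verdict.
Trained networks look in the newest picture that a camera, given by its name, has taken for a name from the list of things; names that differ only in an ending like _2 or _b are one class to them, and where a whole thing is asked for, a point or a joint stands for the part that bears it (a point fixed in the world has none). Each returns a list of dicts, best first, with "conf" (0 to 1); they miss things now and then, are a little off and sometimes report something else, mostly with a low value. They report only what shows in the picture. A call takes as long as a camera call. They do not tell look-alikes from the thing itself.
- finder.find_in(camera, name): "box" ([left, top, right, bottom] in pixels, round what is visible of it).
- finder.landmark_of(camera, name): "point" ([column, row] in pixels: a listed point, or the origin of a listed thing).
The state is a dict: "t": time; "q": joint angles; "qd": joint speeds; "joint_efforts": joint torques, N m; "eef_pos": TCP position; "ee_rot": TCP orientation; "force": force on the tool from outside, world axes, zero at the start; "moment": the same for the moment, N m; "width": finger opening in m.
Only numpy, scipy, OpenCV 4.12 (cv2) and the standard library are available. Lean on these libraries where they do the work, as an engineer would, in place of code of your own. Each camera call takes 0.05 s, during which the arm holds its last target. There are 200 camera calls.

## Working session

There is one attempt and no reset: what is moved stays moved. The work goes in short steps, Python scripts to look and compute and a tool call to move; the robot and the scene stay as the last step left them, time stands still between calls to the robot, and variables do not carry over. Pictures are saved under pics/ and viewed, about 8 in all and at most 12, crops included, and the job is handed in when it is done.

Besides the shell and the picture viewer there is one more tool, called after "Emit:" as name(argument=value, ...) on one line, values as JSON. apply_moves: Moves the arm, as the interface text tells. Its arguments: {"type":"object","properties":{"increments":{"type":"array"},"hand":{"type":"number"},"force":{"type":"number"}},"required":["increments"]}

```bash
mkdir -p pics; cat > h.py <<'E'
import numpy as np, cv2
from station import arm, optics, finder
def ray(cam,px):
    m=optics.camera_model(cam); T=np.linalg.inv(np.array(m['world_to_cam']))
    d=np.array([(px[0]-m['cx'])/m['fx'],-(px[1]-m['cy'])/m['fy'],-1.])
    return T[:3,3],T[:3,:3]@d
def onz(cam,px,z=0.):
    o,d=ray(cam,px); return o+d*(z-o[2])/d[2]
def snap(cam,f=None):
    im=optics.grab_frame(cam)
    if f: cv2.imwrite('pics/'+f,im[:,:,::-1])
    return im
E
python3 - <<'E'
from h import *
np.set_printoptions(precision=3,suppress=True)
print({k:np.round(v,3) if not isinstance(v,str) else v for k,v in optics.camera_model('top').items()})
H=dict(battery_mid=.0035,battery_front=.0035)
for c in('top','scene'):
    snap(c,c+'1.png')
    for n in['battery_mid','battery_front','tester','lifter_a','spudger','bowl','screw_jar','phone','screwdriver','tape_roll']:
        for r in finder.landmark_of(c,n)[:4]: print(c,n,round(r['conf'],2),np.round(r['point']),onz(c,r['point'],H.get(n,0))[:2])
print(arm.get_state())
E
```

```text
{'fx': np.float64(600.371), 'fy': np.float64(600.371), 'cx': np.float64(318.805), 'cy': np.float64(244.672), 'world_to_cam': array([[ 0.027, -1.   ,  0.   ,  0.05 ],
       [ 0.985,  0.027,  0.17 , -0.572],
       [-0.17 , -0.004,  0.985, -1.079],
       [ 0.   ,  0.   ,  0.   ,  1.   ]])}
top battery_mid 0.87 [371. 326.] [ 0.423 -0.038]
top battery_mid 0.76 [243. 288.] [0.489 0.209]
top battery_mid 0.62 [324. 230.] [0.607 0.057]
top battery_front 0.95 [341. 233.] [0.603 0.023]
top battery_front 0.93 [260. 274.] [0.518 0.178]
top battery_front 0.88 [378. 312.] [ 0.451 -0.052]
top tester 0.93 [472. 254.] [ 0.568 -0.235]
top lifter_a 0.94 [418. 223.] [ 0.627 -0.129]
top lifter_a 0.67 [235. 169.] [0.729 0.238]
top lifter_a 0.6 [418. 284.] [ 0.506 -0.129]
top spudger 0.81 [377. 169.] [ 0.737 -0.047]
top bowl 0.55 [450. 176.] [ 0.726 -0.193]
top screw_jar 0.82 [433. 320.] [ 0.438 -0.159]
top screw_jar 0.26 [174. 346.] [0.377 0.335]
top phone 0.87 [184. 232.] [0.598 0.332]
top screwdriver 0.95 [174. 345.] [0.378 0.337]
top tape_roll 0.84 [237. 170.] [0.726 0.233]
scene battery_mid 0.85 [23
[... 514 characters left out ...]
cene screw_jar 0.68 [191. 280.] [ 0.444 -0.163]
scene phone 0.79 [392. 205.] [0.588 0.333]
scene screwdriver 0.7 [260. 316.] [ 0.614 -0.128]
scene screwdriver 0.66 [328. 178.] [0.385 0.314]
scene screwdriver 0.26 [418. 252.] [0.731 0.229]
scene tape_roll 0.72 [417. 250.] [0.725 0.235]
{'t': 1.1, 'q': array([ 1.4  ,  0.359,  0.012,  0.   , -1.224, -0.288]), 'qd': array([ 0.   , -0.002, -0.001,  0.   ,  0.001,  0.001]), 'joint_efforts': array([  0.   , -58.239,  29.331,   7.003,   0.012,  -0.   ]), 'eef_pos': array([0.299, 0.605, 0.238]), 'ee_rot': array([-3.142,  0.   , -2.03 ]), 'force': array([-0.941,  0.233,  0.179]), 'moment': array([-0.019,  0.011, -0.007]), 'width': 0.08755355704648936}
```

View pics/top1.png

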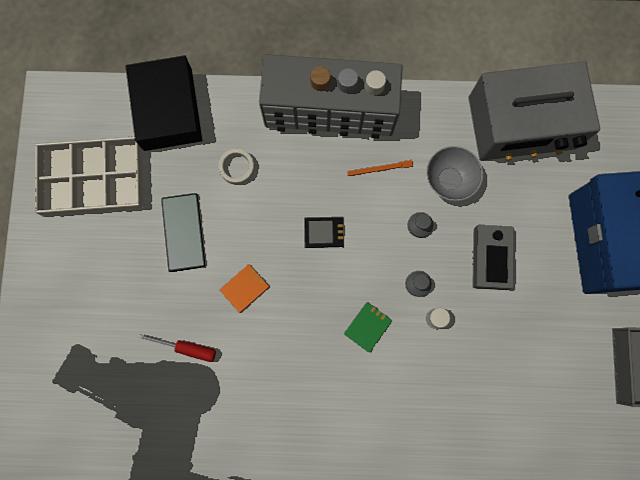

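View pics/scene1.png

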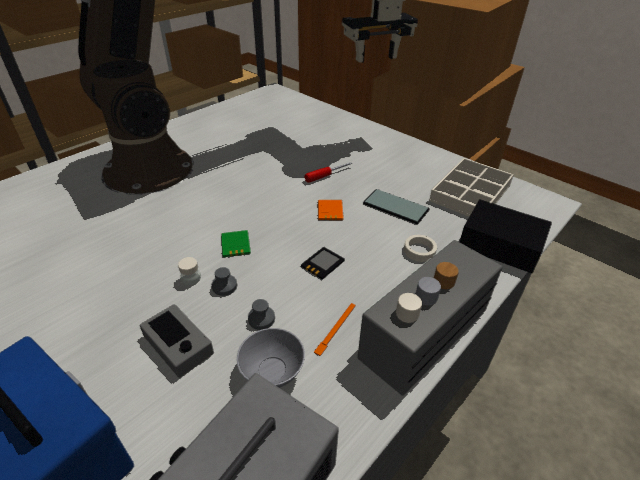

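Emit:
apply_moves(increments=[0.019,-0.03,0,0,0,-0.07,0.019,-0.03,0,0,0,-0.07,0.019,-0.03,0,0,0,-0.07,0.019,-0.03,0,0,0,-0.07,0.019,-0.03,0,0,0,-0.07,0.019,-0.03,0,0,0,-0.07,0.019,-0.03,0,0,0,-0.07,0.019,-0.03,0,0,0,-0.07,0.019,-0.03,0,0,0,-0.07,0.019,-0.03,0,0,0,-0.07,0.019,-0.03,0,0,0,-0.07,0.019,-0.03,0,0,0,-0.07,0.019,-0.03,0,0,0,-0.07,0.019,-0.03,0,0,0,-0.07,0.019,-0.03,0,0,0,-0.07,0.019,-0.03,0,0,0,-0.07,0,0,0,0,0,0,0,0,0,0,0,0], hand=1, force=20)

```text
t: 2.6
eef_pos: [0.6118, 0.1013, 0.2385]
ee_rot: [3.14, 0.006, 3.082]
force: [-0.6, 0.4, 0.5]
width: 0.0004
```

```bash
cat >> h.py <<'E'
from scipy.spatial.transform import Rotation as Ro
def wpose():
    s=arm.get_state(); A=np.eye(4); A[:3,:3]=Ro.from_euler('xyz',s['ee_rot']).as_matrix(); A[:3,3]=s['eef_pos']
    return A@np.array(optics.camera_model('wrist')['T_tool_cam'])
def wz(T,px,z=0.):
    m=optics.camera_model('wrist'); u=(px[0]-m['cx'])/m['fx']; v=(px[1]-m['cy'])/m['fy']; r=np.hypot(u,v)+1e-12
    d=T[:3,:3]@np.array([np.sin(r)*u/r,-np.sin(r)*v/r,-np.cos(r)]); o=T[:3,3]
    return o+d*(z-o[2])/d[2]
def wpx(T,p):
    m=optics.camera_model('wrist'); c=np.linalg.inv(T)@np.append(p,1); x,y,z=c[0],-c[1],-c[2]
    h=np.hypot(x,y); r=np.arctan2(h,z); return [m['cx']+m['fx']*r*x/h, m['cy']+m['fy']*r*y/h]
E
python3 - <<'E'
from h import *
np.set_printoptions(precision=4,suppress=True)
print(arm.get_state()['eef_pos'],arm.get_state()['ee_rot'],optics.camera_model('wrist'))
T=wpose(); snap('wrist','w1.png')
for n in['battery_mid','battery_front','tester','lifter_a']:
    for r in finder.landmark_of('wrist',n)[:3]: print(n,round(r['conf'],2),np.round(r['point'],1),wz(T,r['point'],.0035 if n[0]=='b' else 0)[:2])
E
```

```text
[0.6118 0.1013 0.2385] [3.1405 0.0055 3.0817] {'fx': 371.64829954431775, 'fy': 371.64829954431775, 'cx': 320.0731582993045, 'cy': 247.57576981755923, 'T_tool_cam': array([[ 1.    ,  0.001 , -0.0002,  0.0003],
       [ 0.0009, -0.9596, -0.2814, -0.0764],
       [-0.0004,  0.2814, -0.9596, -0.1467],
       [ 0.    ,  0.    ,  0.    ,  1.    ]])}
battery_mid 0.97 [326.1 169.4] [0.6037 0.0543]
battery_mid 0.7 [493.6  89.8] [ 0.417  -0.0292]
battery_mid 0.58 [432.7 299.3] [0.4883 0.2072]
battery_front 0.96 [463.1  69.1] [ 0.4522 -0.0501]
battery_front 0.67 [321.7 135.3] [0.606 0.019]
```

View pics/w1.png

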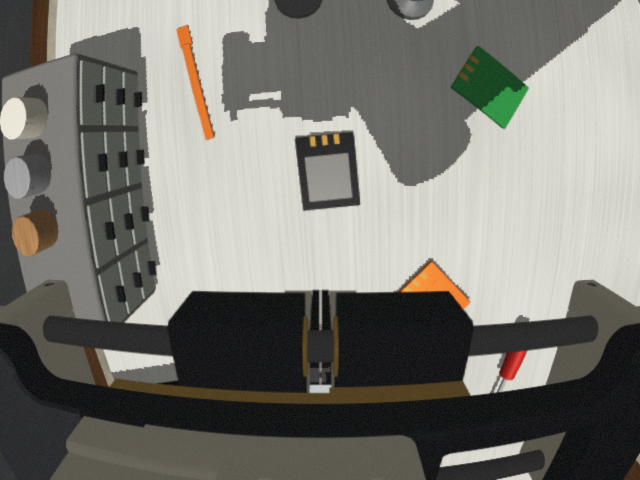

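Emit:
apply_moves(increments=[-0.008,-0.03,0,0,0,0.02,-0.008,-0.03,0,0,0,0.02,-0.008,-0.03,0,0,0,0.02,-0.008,-0.03,0,0,0,0,-0.008,-0.02,0,0,0,0,0,0,0,0,0,0,0,0,0,0,0,0], hand=0.77)

```text
t: 3.43
eef_pos: [0.5672, -0.0317, 0.2398]
ee_rot: [3.139, 0.008, -3.115]
force: [0.4, -0.1, 0.2]
width: 0.0203
```

```bash
python3 - <<'E'
from h import *
np.set_printoptions(precision=4,suppress=True)
print(arm.get_state()['eef_pos'],arm.get_state()['ee_rot'])
T=wpose(); im=snap('wrist','w2.png'); np.save('T2.npy',T)
for n in['battery_mid','battery_front','tester','lifter_a','screw_jar','bowl']:
    for r in finder.landmark_of('wrist',n)[:3]: print(n,round(r['conf'],2),np.round(r['point'],1),wz(T,r['point'],.0035 if n[0:2]=='ba' else 0)[:2])
E
```

```text
[ 0.5672 -0.0317  0.2398] [ 3.1392  0.0082 -3.1153]
battery_mid 0.64 [455.6 217. ] [ 0.4202 -0.0342]
battery_mid 0.56 [288.7 286.9] [0.6016 0.0516]
battery_front 0.86 [430.5 196.4] [ 0.4515 -0.0553]
battery_front 0.67 [283.7 260.1] [0.607  0.0202]
battery_front 0.63 [361.5 385.1] [0.5102 0.1865]
tester 0.75 [335.8  20.9] [ 0.5578 -0.2378]
lifter_a 0.87 [270.3 117.6] [ 0.6224 -0.1319]
lifter_a 0.7 [380.8 121.2] [ 0.5088 -0.1314]
screw_jar 0.63 [447.6  97.3] [ 0.4374 -0.1632]
bowl 0.81 [186.6  66.9] [ 0.7152 -0.1911]
bowl 0.71 [168.1 203.5] [ 0.7387 -0.0407]
```

View pics/w2.png

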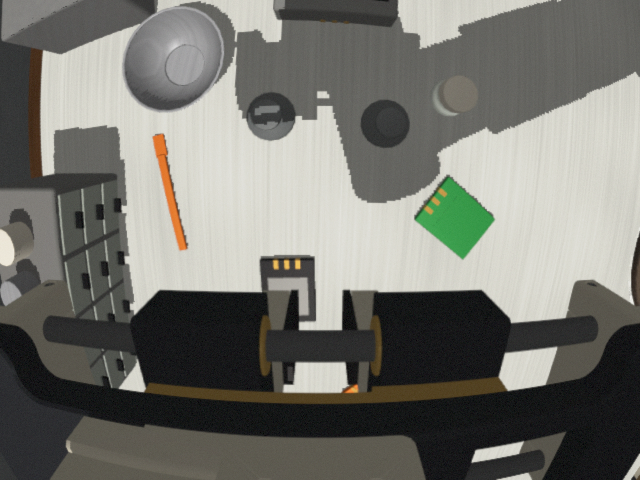

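```bash
python3 - <<'E'
from h import *
np.set_printoptions(precision=4,suppress=True)
# rebuild T1
A=np.eye(4);A[:3,:3]=Ro.from_euler('xyz',[3.1405,.0055,3.0817]).as_matrix();A[:3,3]=[.6118,.1013,.2385]
T1=A@np.array(optics.camera_model('wrist')['T_tool_cam']); T2=np.load('T2.npy')
g=cv2.cvtColor(cv2.imread('pics/w1.png'),cv2.COLOR_BGR2GRAY)
m=np.zeros_like(g); m[122:220,285:370]=(g[122:220,285:370]<90)*255
cs,_=cv2.findContours(m,cv2.RETR_EXTERNAL,cv2.CHAIN_APPROX_NONE); c=max(cs,key=cv2.contourArea)[:,0]
P=np.array([wz(T1,p,.006)[:2] for p in c]); r=cv2.minAreaRect((P*1000).astype(np.float32)); print(r)
print(cv2.boundingRect(c))
g2=cv2.imread('pics/w2.png')
cv2.imwrite('pics/crop.png',cv2.resize(g2[0:140,220:440],None,fx=3.5,fy=3.5,interpolation=cv2.INTER_CUBIC))
E
```

```text
((602.2305908203125, 55.41230392456055), (58.68898391723633, 75.86236572265625), 2.7064075469970703)
(295, 132, 65, 78)
```

View pics/crop.png

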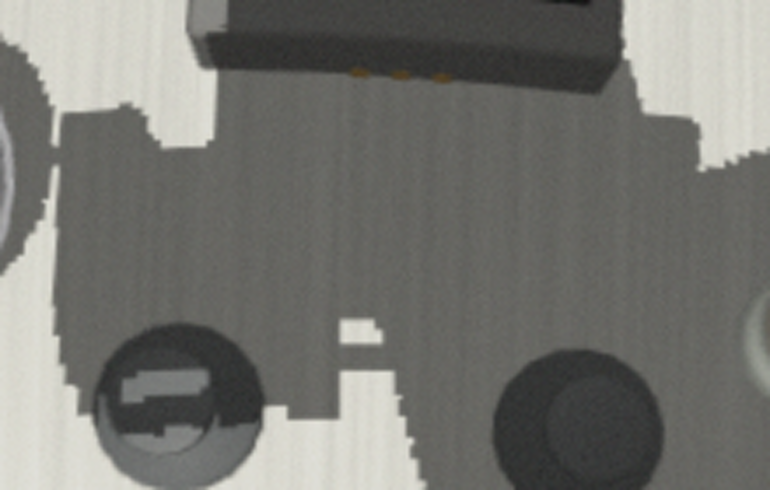

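```bash
python3 - <<'E'
from h import *
np.set_printoptions(precision=4,suppress=True)
T=np.load('T2.npy')
k=lambda x,y:(x/3.5+220,y/3.5)
for n,p,z in[('tL',k(205,68),0),('tR',k(600,93),0),('A',k(180,407),.006),('B',k(578,435),.006)]: print(n,wz(T,p,z)[:2])
E
```

```text
tL [ 0.617  -0.2391]
tR [ 0.4998 -0.2355]
A [ 0.6205 -0.1329]
B [ 0.5051 -0.1281]
```

Emit:
apply_moves(increments=[0.023,0.016,0,0,0,-0.013,0.023,0.016,0,0,0,-0.013,0.023,0.016,0,0,0,-0.013,0.023,0.016,0,0,0,-0.013,0.021,0.016,0,0,0,-0.011,0,0,-0.03,0,0,0,0,0,-0.03,0,0,0,0,0,-0.03,0,0,0,0,0,-0.03,0,0,0,0,0,-0.03,0,0,0,0,0,-0.03,0,0,0,0,0,-0.015,0,0,0,0,0,0,0,0,0,0,0,0,0,0,0], hand=1)

```text
t: 4.95
eef_pos: [0.6873, 0.0605, 0.0337]
ee_rot: [3.141, 0.009, 3.111]
force: [0.2, 0.3, 0.8]
width: 0.0007
```

Emit:
apply_moves(increments=[0,-0.006,-0.01,0,-0.005,-0.003,0,-0.005,-0.006,0,-0.004,-0.003,0,0,-0.003,0,0,0,0,0,0,0,0,0])

```text
t: 5.28
eef_pos: [0.6902, 0.0508, 0.0181]
ee_rot: [3.139, 0.023, 3.107]
force: [0.9, 0.2, 0.4]
width: 0.0004
```

```bash
python3 - <<'E'
from h import *
T=wpose(); print(arm.get_state()['eef_pos']); im=snap('wrist','w3.png')
t=snap('top','t3.png')
a=cv2.resize(t[190:270,280:400],None,fx=3.3,fy=3.3,interpolation=cv2.INTER_CUBIC)
b=cv2.resize(im,(400,300)); c=np.zeros((300,796,3),np.uint8); c[:264,:396]=a[:264,:396]; c[:,396:]=b
cv2.imwrite('pics/m3.png',c[:,:,::-1])
E
```

```text
[0.69021394 0.05079086 0.01805222]
```

View pics/m3.png

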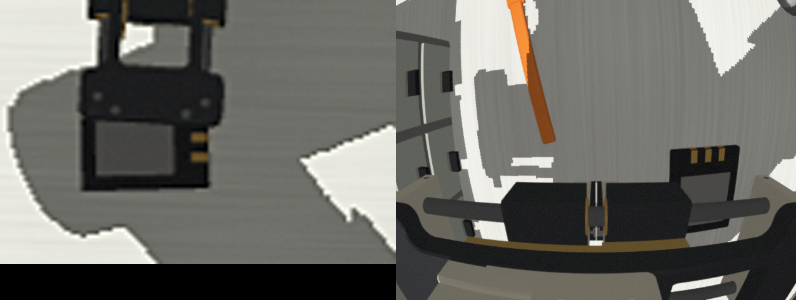

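Emit:
apply_moves(increments=[0,0,-0.004,0,0.02,0,-0.009,0,0,0,0,0,-0.008,0,0,0,0,0,-0.006,0,0,0,0,0,-0.005,0,0,0,0,0,-0.005,0,0,0,0,0,-0.005,0,0,0,0,0,-0.005,0,0,0,0,0,-0.005,0,0,0,0,0,-0.005,0,0,0,0,0,-0.005,0,0,0,0,0,0,0,0,0,0,0])

```text
t: 6.38
eef_pos: [0.628, 0.0523, 0.0201]
ee_rot: [3.137, 0.011, 3.108]
force: [0.2, -0.7, -0.3]
width: 0.0004
```

```bash
cat >> h.py <<'E'
def batt(roi,thr=70,f=None,z=.006):
    """roi x0,y0,x1,y1 in wrist picture: battery front/mid landmark"""
    np.set_printoptions(precision=4,suppress=True)
    T=wpose(); im=snap('wrist',f)
    for n in('battery_mid','battery_front'):
        for r in finder.landmark_of('wrist',n)[:3]: print(n,round(r['conf'],2),np.round(r['point']),wz(T,r['point'],.004)[:2])
    return T,im
E
python3 - <<'E'
from h import *
s=arm.get_state();print(s['eef_pos'],s['ee_rot'],s['force'])
T,im=batt(None,f='w4.png')
cv2.imwrite('pics/c4.png',cv2.resize(im[180:380,220:620],None,fx=2,fy=2)[:,:,::-1])
E
```

```text
[0.62802626 0.05227507 0.02010167] [3.1372479  0.01107786 3.10847404] [ 0.1535355  -0.67940335 -0.29006642]
battery_mid 0.64 [512. 472.] [0.4884 0.2044]
battery_front 0.72 [630. 107.] [ 0.4527 -0.0522]
battery_front 0.7 [492. 458.] [0.5121 0.1805]
battery_front 0.68 [369. 237.] [0.6047 0.0192]
```

View pics/c4.png

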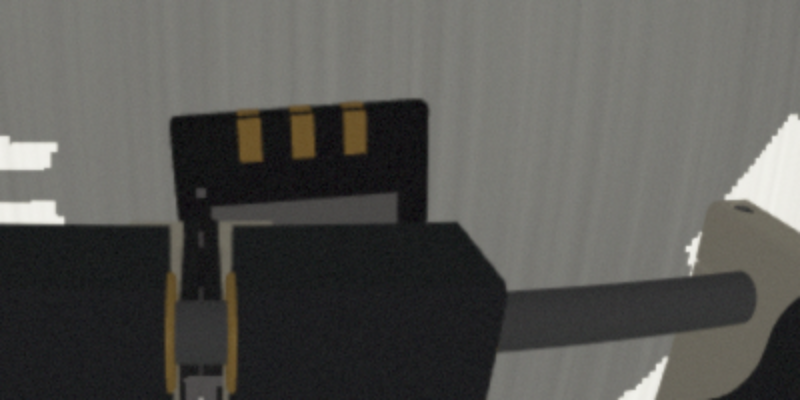

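Emit:
apply_moves(increments=[0.02,0,0,0,0,0,0.015,0,0,0,0,0,0.01,0,0,0,0,0,0,0,-0.003,0,0,0,0,-0.002,-0.003,0,0,0,0,0,-0.002,0,0,0,0,0,0,0,0,0])

```text
t: 7.12
eef_pos: [0.6772, 0.0502, 0.0114]
ee_rot: [3.137, 0.013, 3.109]
force: [0.5, 1.5, 4.3]
width: 0.0006
```

Emit:
apply_moves(increments=[-0.004,0,0.0015,0,0,0,-0.006,0,0,0,0,0,-0.006,0,0,0,0,0,-0.006,0,0,0,0,0,0,0,0,0,0,0])

```text
t: 7.53
eef_pos: [0.6501, 0.0497, 0.0121]
ee_rot: [3.138, 0.01, 3.108]
force: [-0.4, -0.5, -0.2]
width: 0.0005
```

Emit:
apply_moves(increments=[-0.004,0,0.0005,0,0,0,-0.005,0,0,0,0,0,-0.005,0,0,0,0,0,-0.005,0,0,0,0,0,-0.005,0,0,0,0,0,-0.005,0,0,0,0,0,-0.004,0,0,0,0,0,0,0,0,0,0,0])

```text
t: 8.2
eef_pos: [0.6131, 0.0499, 0.0133]
ee_rot: [3.137, 0.011, 3.109]
force: [0.2, 0.2, -0.3]
width: -0.0001
```

```bash
python3 - <<'E'
from h import *
s=arm.get_state();print(s['eef_pos'],s['force'])
T,im=batt(None,f='w5.png')
cv2.imwrite('pics/c5.png',cv2.resize(im[180:380,220:620],None,fx=2,fy=2)[:,:,::-1])
E
```

```text
[0.61306974 0.04988326 0.01328794] [ 0.16133706  0.18588435 -0.3425646 ]
battery_front 0.61 [425. 249.] [0.565  0.0214]
battery_front 0.58 [623. 106.] [ 0.4513 -0.0527]
```

View pics/c5.png

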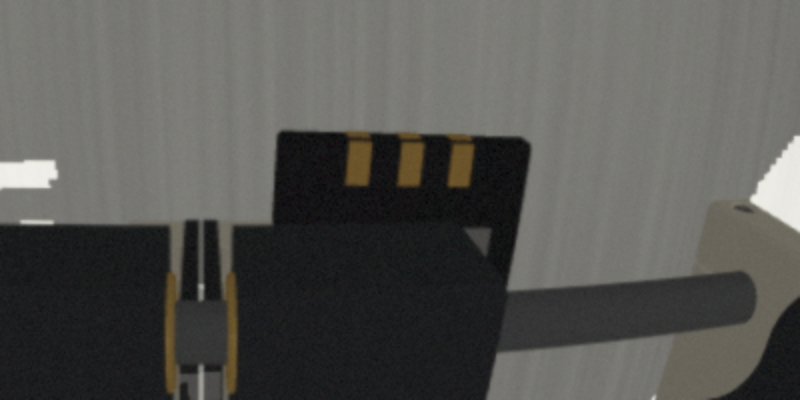

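```bash
python3 - <<'E'
from h import *
np.set_printoptions(precision=4,suppress=True)
T=wpose()
a=wz(T,(360,246),.006);b=wz(T,(484,250),.006);print(a,b,np.hypot(*(a-b)[:2]),np.arctan2(*(a-b)[1::-1]),(a+b)/2)
E
```

```text
[0.5956 0.0186 0.006 ] [0.5375 0.0222 0.006 ] 0.05823062873900555 -0.06248144933216292 [0.5666 0.0204 0.006 ]
```

Emit:
apply_moves(increments=[0.01,0,0.01,0,0,0,0.005,0.01,0.03,0,0,0,-0.01,0.03,0.02,0,0,0,-0.018,0.03,0,0,0,0,-0.018,0.015,0,0,0,0,-0.012,0,0,0,0,0,0,0,0,0,0,0], hand=0.77)

```text
t: 8.93
eef_pos: [0.5714, 0.1372, 0.0748]
ee_rot: [3.137, 0.011, 3.105]
force: [-1.1, 1.3, -0.5]
width: 0.0202
```

Emit:
apply_moves(increments=[0,0,-0.02,0,0,0,0,0,-0.02,0,0,0,0,0,-0.012,0,0,0,0,0,-0.006,0,0,0,0,0,0,0,0,0])

```text
t: 9.35
eef_pos: [0.5738, 0.1363, 0.0163]
ee_rot: [3.136, 0.014, 3.107]
force: [1.2, -0.6, -0.2]
width: 0.0199
```

Emit:
apply_moves(increments=[-0.001,-0.004,-0.003,0,0,0,-0.001,-0.005,-0.0005,0,0,0,0,-0.006,0,0,0,0,0,-0.006,0,0,0,0,0,-0.006,0,0,0,0,0,0,0,0,0,0])

```text
t: 9.85
eef_pos: [0.5734, 0.1055, 0.0143]
ee_rot: [3.135, 0.016, 3.106]
force: [0.3, -0.4, 0.1]
width: 0.0201
```

Emit:
apply_moves(increments=[-0.001,-0.004,-0.0015,0,0,0,-0.001,-0.006,0,0,0,0,-0.0005,-0.006,0,0,0,0,-0.0005,-0.006,0,0,0,0,-0.0005,-0.006,0,0,0,0,-0.0005,-0.006,0,0,0,0,0,0,0,0,0,0])

```text
t: 10.43
eef_pos: [0.5696, 0.0679, 0.0139]
ee_rot: [3.134, 0.018, 3.106]
force: [0.9, 0.7, -0.3]
width: 0.0201
```

```bash
cat >> h.py <<'E'
def tf(p):
    u=np.array([-.037,-.9993]); v=np.array([.9993,-.037]); d=np.array(p[:2])-[.5586,-.2373]; return d@u,d@v
def report(f):
    np.set_printoptions(precision=4,suppress=True)
    T=wpose(); im=snap('wrist',f); s=arm.get_state(); print('tcp',tf(s['eef_pos']),s['eef_pos'][2])
    np.save('T.npy',T)
    for n in('battery_front','lifter_a','tester'):
        for r in finder.landmark_of('wrist',n)[:3]: print(n,round(r['conf'],2),np.round(r['point']),np.array(tf(wz(T,r['point'],.004 if n[0]=='b' else 0))))
    return T,im
E
python3 - <<'E'
from h import *
T,im=report('w6.png')
cv2.imwrite('pics/c6.png',im[:320,120:520,::-1].repeat(2,0).repeat(2,1)[:600])
E
```

```text
tcp (np.float64(-0.3057997033479243), np.float64(-0.00010482356313194427)) 0.013988226894130852
battery_front 0.86 [325. 119.] [-0.2195 -0.0025]
battery_front 0.58 [558.  55.] [-0.1794 -0.1127]
```

View pics/c6.png

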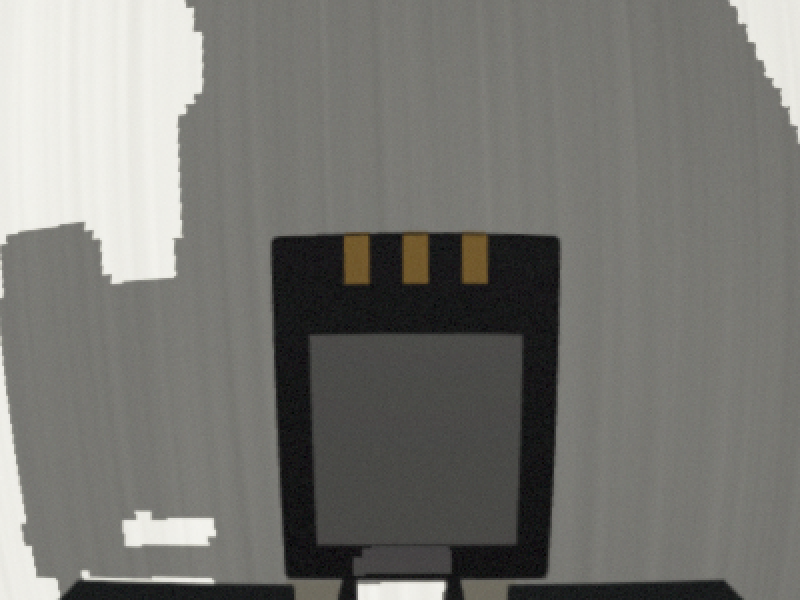

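Emit:
apply_moves(increments=[0,-0.006,-0.001,0,0,0,0,-0.006,-0.0005,0,0,0,0,-0.006,0,0,0,0,0,-0.006,0,0,0,0,0,-0.006,0,0,0,0,0,-0.006,0,0,0,0,0,-0.006,0,0,0,0,0,-0.006,0,0,0,0,0,-0.006,0,0,0,0,0,-0.006,0,0,0,0,0,-0.006,0,0,0,0,0,-0.004,0,0,0,0,0,0,0,0,0,0])

```text
t: 11.72
eef_pos: [0.5706, -0.0077, 0.0126]
ee_rot: [3.133, 0.02, 3.107]
force: [-0.1, -0.2, 0.3]
width: 0.0202
```

```bash
python3 - <<'E'
from h import *
T,im=report('w7.png')
cv2.imwrite('pics/c7.png',im[:320,120:520,::-1].repeat(2,0).repeat(2,1)[:600])
E
```

```text
tcp (np.float64(-0.2301080208944404), np.float64(0.0034940879850441676)) 0.01263301923355517
battery_front 0.96 [332. 115.] [-0.1426 -0.0013]
battery_front 0.56 [561. 212.] [-0.18   -0.1135]
lifter_a 0.83 [196.  44.] [-0.1073  0.0581]
lifter_a 0.64 [459.  42.] [-0.106  -0.0569]
```

View pics/c7.png

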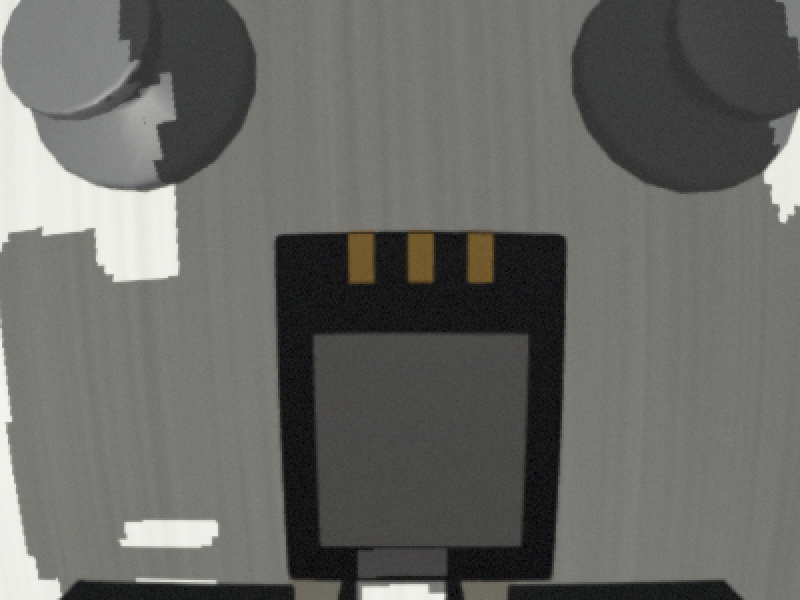

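Emit:
apply_moves(increments=[0.0002,-0.006,0,0,0,0,0.0003,-0.006,0,0,0,0,0.0003,-0.006,0,0,0,0,0.0003,-0.006,0,0,0,0,0.0002,-0.006,0,0,0,0,0,-0.006,0,0,0,0,-0.0002,-0.006,0,0,0,0,-0.0002,-0.006,0,0,0,0,-0.0002,-0.006,0,0,0,0,0,0,0,0,0,0])

```text
t: 12.75
eef_pos: [0.5713, -0.0659, 0.0125]
ee_rot: [3.133, 0.02, 3.109]
force: [-0.2, -0.1, -0.0]
width: 0.0199
```

```bash
python3 - <<'E'
from h import *
T,im=report('w8.png')
cv2.imwrite('pics/c8.png',im[:320,120:520,::-1].repeat(2,0).repeat(2,1)[:600])
E
```

```text
tcp (np.float64(-0.17202493757418003), np.float64(0.006362186850813865)) 0.012529964392874363
battery_front 0.8 [332. 116.] [-0.0845  0.0017]
battery_front 0.62 [544. 318.] [-0.1784 -0.1124]
lifter_a 0.74 [203. 168.] [-0.1059  0.0583]
lifter_a 0.68 [461. 170.] [-0.1057 -0.0557]
```

View pics/c8.png

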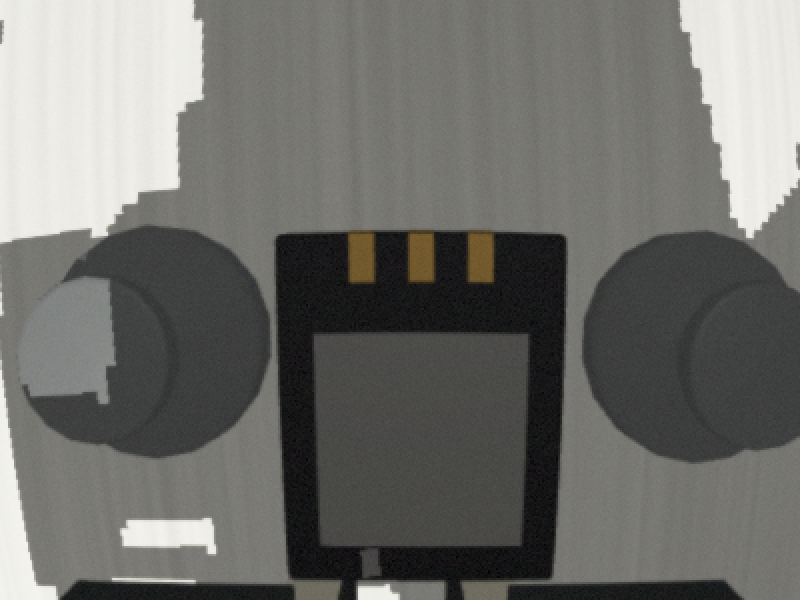

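Emit:
apply_moves(increments=[0,0,0,0,0,0,0,0,0,0,0,0,-0.0005,-0.006,0,0,0,0,-0.0005,-0.006,0,0,0,0,-0.0005,-0.006,0,0,0,0,-0.0004,-0.006,0,0,0,0,-0.0003,-0.006,0,0,0,0,-0.0002,-0.006,0,0,0,0,-0.0002,-0.006,0,0,0,0,-0.0002,-0.006,0,0,0,0,0,0,0,0,0,0], hand=0.89)

```text
t: 13.87
eef_pos: [0.5683, -0.117, 0.0126]
ee_rot: [3.133, 0.02, 3.112]
force: [0.3, -0.2, 0.2]
width: 0.0094
```

```bash
python3 - <<'E'
from h import *
T,im=report('w9.png')
cv2.imwrite('pics/c9.png',im[:320,120:520,::-1].repeat(2,0).repeat(2,1)[:600])
E
```

```text
tcp (np.float64(-0.12086634320492659), np.float64(0.005268746147721555)) 0.012569557283283322
battery_front 0.88 [517. 394.] [-0.1781 -0.1107]
battery_front 0.7 [326. 116.] [-0.0336  0.0031]
lifter_a 0.73 [208. 274.] [-0.1049  0.0585]
lifter_a 0.67 [447. 280.] [-0.106  -0.0548]
tester 0.72 [332.  42.] [-0.0009  0.0008]
```

View pics/c9.png

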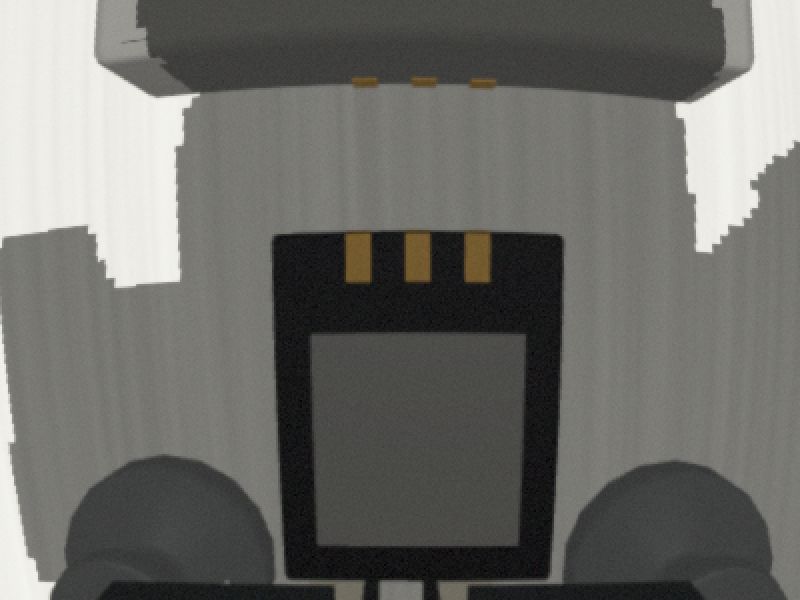

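Emit:
apply_moves(increments=[-0.0003,-0.006,0,0,0,0,-0.0003,-0.006,0,0,0,0,-0.0002,-0.005,0,0,0,0,-0.0002,-0.004,0,0,0,0,-0.0002,-0.003,0,0,0,0,0,-0.003,0,0,0,0,0,-0.002,0,0,0,0,0,-0.002,0,0,0,0])

```text
t: 14.73
eef_pos: [0.5673, -0.1488, 0.0126]
ee_rot: [3.133, 0.02, 3.115]
force: [0.2, 1.5, 1.2]
width: 0.0097
```

Emit:
apply_moves(increments=[0,-0.0015,0,0,0,0,0,-0.0015,0,0,0,0,0,-0.001,0,0,0,0])

```text
t: 14.98
eef_pos: [0.5683, -0.1494, 0.0126]
ee_rot: [3.128, 0.023, 3.113]
force: [-1.0, 6.9, 2.7]
width: 0.0099
```

```bash
python3 - <<'E'
from h import *
T,im=report('w10.png'); print(arm.get_state()['force'])
cv2.imwrite('pics/c10.png',im[:320,120:520,::-1].repeat(2,0).repeat(2,1)[:600])
E
```

```text
tcp (np.float64(-0.08811491900239464), np.float64(0.006437066802230865)) 0.012686057963653914
battery_front 0.88 [506. 431.] [-0.1769 -0.1117]
battery_front 0.77 [330. 114.] [-0.0006  0.0029]
tester 0.95 [337. 120.] [-0.0027 -0.0001]
[-0.4829  9.6159  2.4043]
```

Emit:
apply_moves(increments=[0,0.004,0,0,0,0,0,0.006,0,0,0,0,0,0.006,0,0,0,0,0,0.004,0.015,0,0,0,0,0,0.03,0,0,0,0,0,0.035,0,0,0,0,0,0.035,0,0,0,0,0,0.035,0,0,0,0,0.02,0.02,0,0,0,0,0.02,0,0,0,0,0,0,0,0,0,0])

```text
t: 16.1
eef_pos: [0.5646, -0.0852, 0.1894]
ee_rot: [3.13, 0.018, 3.112]
force: [0.1, -0.2, 0.2]
width: 0.0096
```

```bash
python3 - <<'E'
from h import *
T,im=report('w11.png'); print(arm.get_state()['force'],arm.get_state()['t'])
for r in finder.landmark_of('wrist','battery_mid')[:3]: print('mid',r['conf'],np.array(tf(wz(T,r['point'],.004))),r['point'])
t=snap('top','t11.png')
for n in('battery_front','battery_mid','tester','screw_jar','bowl','spudger','phone','screwdriver','tape_roll'):
    for r in finder.landmark_of('top',n)[:3]: print(n,round(r['conf'],2),np.round(r['point']),onz('top',r['point'],.0035 if n[:2]=='ba' else 0)[:2])
# battery + tester edge angles from wrist picture
g=cv2.cvtColor(im,cv2.COLOR_RGB2GRAY)
c=np.array(wpx(T,[.5600,-.2,.006])); print('expected mid px',c)
x,y=c.astype(int); m=np.zeros_like(g); R=(slice(max(0,y-60),y+60),slice(x-50,x+50)); m[R]=(g[R]<50)*255
cs,_=cv2.findContours(m,cv2.RETR_EXTERNAL,cv2.CHAIN_APPROX_NONE)
for k in sorted(cs,key=cv2.contourArea)[-3:]:
    P=np.array([wz(T,p,.006)[:2] for p in k[:,0]]); print(cv2.boundingRect(k),cv2.minAreaRect((P*1000).astype(np.float32)))
E
```

```text
tcp (np.float64(-0.15132100681775668), np.float64(0.0006212936218907275)) 0.18965924588156413
battery_front 0.85 [321.  57.] [-0.0015  0.0031]
battery_front 0.69 [439. 254.] [-0.1804 -0.1116]
lifter_a 0.82 [263. 172.] [-0.1053  0.0555]
lifter_a 0.57 [386. 174.] [-0.1062 -0.0563]
tester 0.78 [328.  58.] [-0.0016 -0.0022]
tester 0.45 [320.  95.] [-0.0355  0.0039]
[ 0.1203 -0.9979 -0.4923] 16.3
mid 0.94 [-0.1968 -0.1461] [469.3, 269.8]
mid 0.91 [-0.0364  0.0039] [320.2, 95.1]
mid 0.16 [-0.0508  0.1547] [159.4, 118.7]
battery_front 0.93 [258. 274.] [0.5181 0.1814]
battery_front 0.74 [470. 260.] [ 0.5573 -0.2294]
battery_front 0.66 [380. 312.] [ 0.4504 -0.0556]
battery_mid 0.97 [369. 327.] [ 0.4215 -0.0356]
battery_mid 0.74 [181. 232.] [0.5959 0.3363]
battery_mid 0.64 [243. 287.] [0.4917 0.2095]
tester 0.77 [476. 256.] [ 0.5651 -0.2415]
tester 0.19 [435. 318.] [ 0.4414 -0.1611]
screw_jar 0.74 [435. 317.] [ 0.4435 -0.1613]
phone 0.84 [182. 231.] [0.599  0.3359]
screwdriver 0.68 [174. 345.] [0.3785 0.3351]
tape_roll 0.51 [236. 171.] [0.7238 0.2352]
expected mid px [324.6641  95.945 ]
(356, 55, 1, 1) ((531.6207885742188, -236.90643310546875), (0.0, 0.0), 0.0)
(288, 57, 69, 84) ((562.3746337890625, -198.43048095703125), (75.08830261230469, 59.23350143432617), 88.1795425415039)
```

```bash
python3 -c "
from station import arm
print(arm.job_done())"
```

```text
the job is handed in; nothing more can be done
None
```

The battery is through the gap and up against the tester, square to it, and I handed the job in at about 17 s with the hand clear.

I nudged the battery sideways with the outside of one finger to line it up. I then pushed it from behind with the fingertips, contacts first, between the lifters and onto the pads.

**Early miss:** on the first sideways pass the fingertips were too high and went over the battery without moving it. I lowered them and repeated the push.

**Passing the gap:** while the battery was in the gap its contact end measured 1–3 mm off the middle line (12 mm allowed). I did not re-check its centre at the exact moment it was between the lifters.

**Final position (wrist camera, after backing off):**

| Check | Measured | Limit |
|---|---|---|
| Contact end from the tester's face | 1–2 mm | 6 mm |
| Contact end off the face's middle | 3–5 mm | 18 mm |
| Angle to the tester | about 0.005 rad | 0.12 rad |

Contact showed as a 7–10 N push at the end. With the hand about 0.18 m above the sheet, the force reading was near zero.

**Checks that were weaker:**
- The overhead camera put the contact end about 8 mm closer to the robot side than the face. Its estimate of the tester also moved by about 6 mm between looks, so I trusted the closer wrist view.
- The phone, screwdriver, tape roll and jar had not moved beyond measurement error. I did not look for the bowl in the last wrist picture, and neither it nor the spudger was picked up in the last overhead picture. The arm was not near either of them.
- The last close-up was not viewed because the picture limit was reached, so the final check is from measurements only.

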